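# Set the filing guide to its thirty-degree notch

## Task

Set the arm of the filing angle guide to the thirty-degree notch: the second notch to the left of the straight-ahead one, which has the longest mark. Press the dish at the arm's end down to free the catch, swing the arm round and let the catch spring fully up into that notch; the notched arc is clamped a few degrees off true, so feel for the notch. Do not force the arm, leave it locked there, and leave the tools and parts around it where they lie.

Things in the scene. Friction and masses are not known exactly. Their poses are not given: they have to be found in the camera images.
- pivot (a point): Pivot axis of the filing angle guide, at bench height; a dark steel fixture bolted to the bench left of the vice. Site axes: -x is straight ahead for the arm (about towards the robot), y left, z up. On it turns an aluminium disc 116 mm across, top at 52 mm, with a steel fence bar 110 mm long on it, top at 76 mm.
- guide_arm (a joint): Angle of the swinging arm, rad. 0 = along the guide's -x (dish nearest the robot), + swings the dish left. Travel -0.60 to 0.90. It stays where it is left (friction about 1 N at the dish). In the pivot's axes the dish centre is at 170 mm x (-cos, +sin) of this angle. The notches lie near 0, 0.262, 0.524 (thirty degrees) and 0.785, all shifted alike by up to 0.085 either way.
- guide_catch (a joint): Travel of the spring catch, m: 0 = dish fully up, 0.016 = pressed to its stop; the spring takes about 4 N at the top, 9 N at the stop. Its flat-ended 8 mm pin, 120 mm from the pivot axis, locks the arm when up in a 10 mm notch (below 0.002); between notches it rests under the arc at about 0.0105. Pressed beyond 0.012 the arm can pass the teeth.
- dish (a point): Centre of the floor of the round black dish at the arm's end, open above: 60 mm across inside, 68 outside, rim 18 mm above the floor. Floor 67 mm above the bench with the catch up, 51 mm pressed to the stop. Closed fingertips fit in with play and can press the floor and push the rim. Let up beside a notch, the catch slides under the arc and springs up by itself on reaching the notch.
- file: Bystander: flat file with a wooden handle, 238 mm long, 27 mm high, lying at the front edge of the bench. Origin at the centre of its underside.
- cover_plate: Bystander: flat steel lock cover plate, 61 x 94 x 8 mm, lying right of the guide. Origin at the centre of its underside.
- screwdriver: Bystander: screwdriver with an amber handle, 208 mm long, 27 mm high. Origin at the centre of its underside.
- hammer: Bystander: small hammer lying, 208 mm long, 19 mm high. Origin at the centre of its underside.
- oil_can: Bystander: standing conical oil can with a long thin spout, 62 mm across, 143 mm high. Origin at the centre of its underside.
- left_bolt (a point): Top of the left clamp bolt of the guide's notched steel arc, on a pillar 70 degrees left, 56 mm above the bench; the other is 53 degrees right. The arc, 96 to 130 mm from the pivot axis and 40 to 50 mm above the bench, has four notches at its outer edge, 15 degrees apart, the first about straight ahead (longest tick), the others left of it; no notch on the right. Its shift is not measured.

How it is judged:
By the outcome, as a careful person would: the job done as asked, in the order asked, and still so for the second after the job is handed in, with the robot touching nothing.
It also fails if it takes over 35 s, if anything falls off the work surface, if the arm or the gripper's body presses on something with over 40 N, if the wrist force passes 120 N, or if a joint passes its speed limit or range.

## Robot

A 6-joint arm with a two-finger parallel gripper is mounted at the origin on a cart in front of the work surface, level with it; the furniture and walls round the work are solid. World frame = base frame: x ahead of the robot, y to its left, z up, the work surface at z = 0. Lengths are in m, angles in rad, forces in N, time in s.
With the tool pointing down it reaches from about 0.275 to 0.725 m from the base axis. Payload 15.9 kg.
Tool frame: the origin (TCP) lies at the centre of the arm's flange, where the gripper is bolted on; the fingertips stand 173 mm ahead of it and the grasp point (between the pads) lies 155 mm ahead of it (bot.grip_point_offset is the distance from the TCP to the grasp point, in m); z points along the fingers, y is the direction in which the jaws open and shut (so a half turn about z gives the same grasp; the last joint's range is limited). The gripper opens to 85 mm and grips with 20 to 120 N. Pads are 22 mm wide; open, the fingers measure 114 mm over their backs; the gripper's body (76 mm by 85 mm) begins 54 mm behind the grasp point. The pads swing forward as they close: fully open they stand 13 mm farther back than shut.
Start: joints at [-1.151, 0.213, -0.034, 1.323, 0, 1.571], TCP at [0.204, -0.457, 0.405] pointing down, gripper open.
Joint ranges: [-2.98, 2.98], [-0.74, 1.72], [-1.14, 1.35], [-2.1, 2.04], [-1.57, 1.44], [-3.14, 3.14]. Speed limits (rad/s): [1.89, 1.89, 2.39, 2.57, 3.14, 3.14].

## Interface

Orientations are given as [roll, pitch, yaw] about the fixed x, y, z axes, in that order (R = Rz(yaw) Ry(pitch) Rx(roll)).
In Python, from station import bot gives the robot as it stands.
- The arm moves only by the tool step_arm, never from a script. Its argument "targets" is one flat list of numbers, 7 for each row, row after row: the shift along the tool's x, y, z in mm, then the turn, a rotation vector about the tool's x, y, z in degrees, then the opening, from 0 (shut) to 1 (fully open). In form: [tx, ty, tz, rx, ry, rz, jaw, tx, ty, tz, rx, ry, rz, jaw, ...]. A call has 1 to 12 rows; each row shifts and turns the pose as measured when the row begins, along the tool's axes as they then stand; what a row does not reach is not made up. A row lasts 1/12 s, in which the tool goes at most 41.7 mm and 7.16 degrees, less where a joint would pass 70% of its speed; a pose out of reach is approached as far as the arm can. A call with a gripper value outside its range is refused whole. The fingers move at their own pace and stop on an object; the grip force is fixed at half the most. Time passes only in rows, so rows that do not move let the fingers close. It gives the time, the measured TCP pose, the force and the opening at its end, in the units of the state.
- bot.sense(): the state, without advancing time (a new reading comes with each control period).
- bot.read_camera(name): name is "scene" or "top" or "wrist"; returns a dict with "pixels" (400x640x3 uint8, red, green, blue), "fx", "fy", "cx", "cy" (pixels), "dist_coeffs" ([k1, k2, p1, p2, k3] as OpenCV has them; the pictures are not rectified), "rvec" (rotation vector, rad) and "tvec" (3), from world to camera coordinates, as OpenCV has them; the wrist camera has in their place "hand_eye" (4x4, takes a point from camera to tool coordinates, whose origin is the TCP and whose axes are the flange's). Camera axes: x right, y down, z forward; pixel columns grow to the right and rows downward; lengths in m; the calibration is good to about 2 mm. A picture is of the moment at which its call begins: read the wrist's pose just before it. There is no depth.
- bot.close_job(): hands the job in, once; it reports no verdict.
Trained networks look in the newest picture that a camera, given by its name, has taken for a name from the list of things; names that differ only in an ending like _2 or _b are one class to them, and where a whole thing is asked for, a point or a joint stands for the part that bears it (a point fixed in the world has none). Each returns a list of dicts, best first, with "p" (0 to 1); they miss things now and then, are a little off and sometimes report something else, mostly with a low value. They report only what shows in the picture. A call takes as long as a camera call.
- bot.search_frame(camera, label): "point" ([row, column] in pixels, amid what is visible of it).
- bot.outline_of(camera, label): "mask" (400x640 bool, what is visible of it) and "point" ([row, column] in pixels, amid what is visible of it).
- bot.tip_of(camera, label): "point" ([row, column] in pixels: a listed point, or the origin of a listed thing).
The state is a dict: "time": time; "q": joint angles; "qd": joint speeds; "tau": joint torques, N m; "eef_pos": TCP position; "tcp_rot": TCP orientation; "contact_force": force on the tool from outside, world axes, zero at the start; "torque": the same for the moment, N m; "gripper_width": finger opening in m.
Only numpy, scipy, OpenCV 4.12 (cv2) and the standard library are available. Lean on these libraries where they do the work, as an engineer would, in place of code of your own. Each camera call takes 0.05 s, during which the arm holds its last target.

## Working session

There is one attempt and no reset: what is moved stays moved. The work goes in short steps, Python scripts to look and compute and a tool call to move; the robot and the scene stay as the last step left them, time stands still between calls to the robot, and variables do not carry over. Pictures are saved under pics/ and viewed, and the job is handed in when it is done.

Besides the shell and the picture viewer there is one more tool, called after "Request:" by a JSON object that holds its "fn" and its "kwargs". step_arm: Moves the arm, as the interface text tells. Its arguments: {"type":"object","properties":{"targets":{"type":"array"}},"required":["targets"]}

```bash
ls; mkdir -p pics; cat > h.py <<'E'
import numpy as np, cv2
from station import bot
def cam(n,save=None):
    c=bot.read_camera(n)
    if save: cv2.imwrite('pics/'+save,c['pixels'][:,:,::-1])
    return c
def ray(c,pt,s=None):
    K=np.array([[c['fx'],0,c['cx']],[0,c['fy'],c['cy']],[0,0,1.]])
    u=cv2.undistortPoints(np.array([[[pt[1],pt[0]]]],float),K,np.array(c['dist_coeffs'],float)).ravel()
    R,_=cv2.Rodrigues(np.array(c['rvec'],float)); t=np.array(c['tvec'],float).ravel()
    return -R.T@t, R.T@np.array([u[0],u[1],1])
def atz(c,pt,z):
    o,d=ray(c,pt); return o+d*(z-o[2])/d[2]
def proj(c,P):
    K=np.array([[c['fx'],0,c['cx']],[0,c['fy'],c['cy']],[0,0,1.]])
    return cv2.projectPoints(np.array(P,float).reshape(-1,1,3),np.array(c['rvec'],float),np.array(c['tvec'],float),K,np.array(c['dist_coeffs'],float))[0].reshape(-1,2)
E
python3 - <<'E'
from h import *
s=bot.sense(); print(s['time'],s['eef_pos'],s['tcp_rot'],s['contact_force'],s['gripper_width'])
for n in ['top','scene']:
    c=cam(n,n+'0.png')
    for l,z in [('pivot',0),('dish',.067),('left_bolt',.056)]:
        for r in bot.tip_of(n,l)[:2]: print(n,l,r['p'],r['point'],atz(c,r['point'],z).round(4))
E
```

```text
pics
0.0 [ 0.2037164  -0.45644747  0.40425424] [-3.14051224e+00  1.05424635e-05  4.19770238e-01] [-0.38945309 -0.06152677  0.60002818] 0.08551788206233167
top pivot 0.89 [149.2, 239.7] [0.6491 0.2021 0.    ]
top pivot 0.7 [220.0, 331.2] [ 0.4684 -0.0415  0.    ]
top dish 0.77 [204.8, 255.4] [0.4916 0.1438 0.067 ]
top left_bolt 0.64 [155.5, 203.0] [0.614  0.2815 0.056 ]
scene pivot 0.71 [221.8, 223.8] [0.3679 0.2176 0.    ]
scene dish 0.55 [195.5, 274.3] [0.4806 0.1259 0.067 ]
scene left_bolt 0.86 [172.2, 267.8] [0.6137 0.2965 0.056 ]
```

View pics/top0.png

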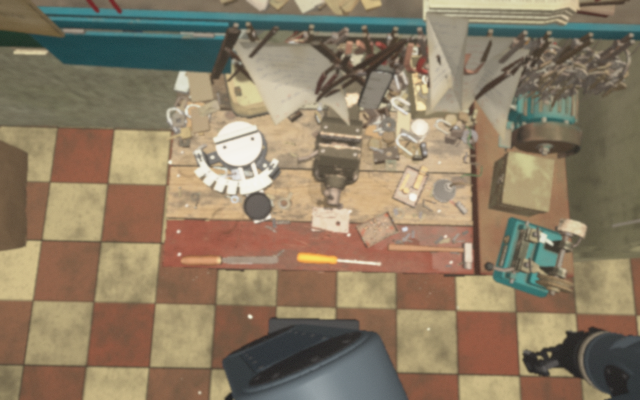

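View pics/scene0.png

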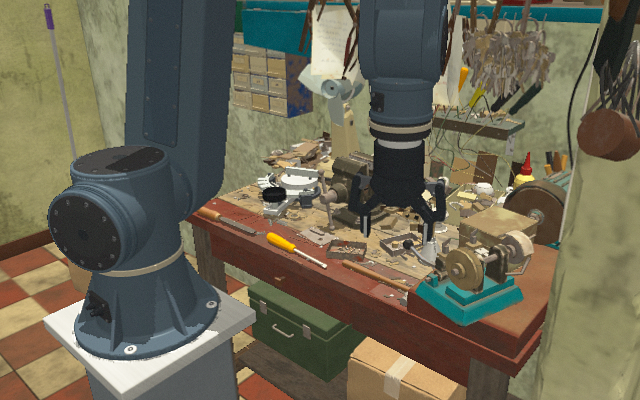

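```bash
python3 - <<'E'
import cv2
i=cv2.imread('pics/top0.png')[90:270,150:350]; cv2.imwrite('pics/top0z.png',cv2.resize(i,None,fx=3.3,fy=3.3,interpolation=cv2.INTER_CUBIC))
i=cv2.imread('pics/scene0.png')[110:270,190:390]; cv2.imwrite('pics/scene0z.png',cv2.resize(i,None,fx=3.5,fy=3.5,interpolation=cv2.INTER_CUBIC))
E
```

```text
(no output)
```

View pics/top0z.png

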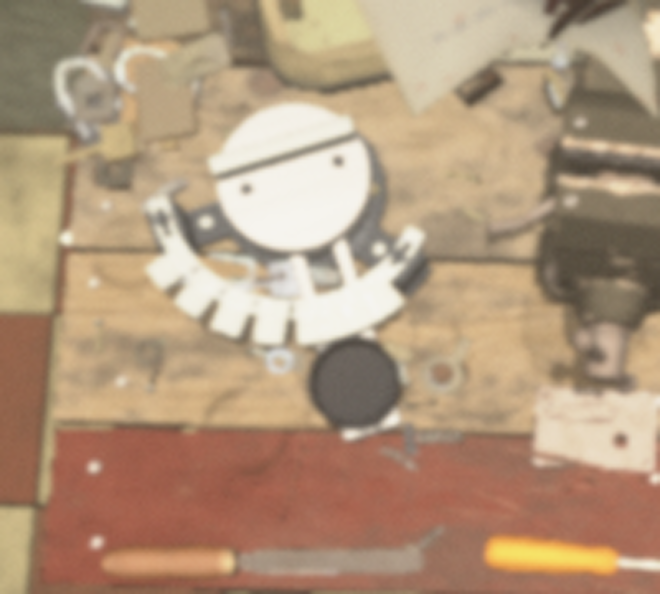

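View pics/scene0z.png

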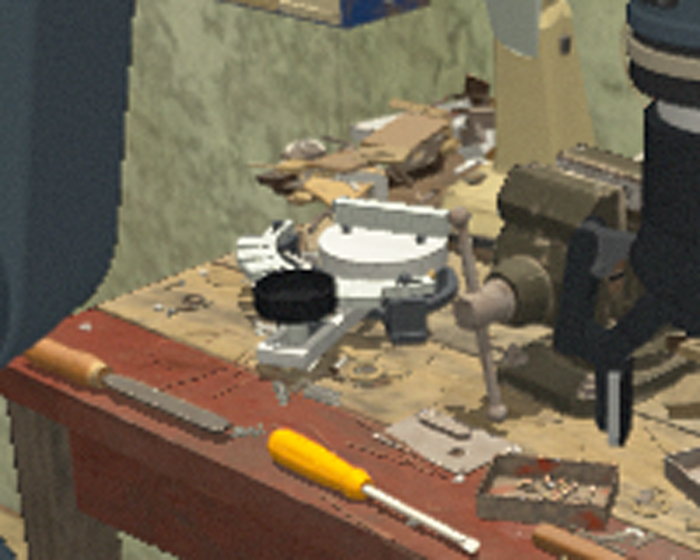

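The top picture shows the disc around (row 144, col 239), the notched arc below it, and the black dish at about (206, 258), right of the notches. Next I'll work out those positions and the wrist camera's geometry.

```bash
python3 - <<'E'
from h import *
c=cam('top')
print('disc',atz(c,[144,239.4],.052), 'fullpivot0',atz(c,[149.2,239.7],0))
for z in (.0745,.085): print('dishrim',atz(c,[205.8,258.2],z))
m=bot.outline_of('top','dish'); print([(r['p'],r['point'],r['mask'].sum()) for r in m])
if m:
    cx,r=cv2.minEnclosingCircle(np.argwhere(m[0]['mask']).astype(np.float32)); print(cx,r)
for l in ['guide_arm']:
    for r in bot.outline_of('top',l)[:2]: print(l,r['p'],r['point'])
# scene dish rim
c2=cam('scene')
m=bot.outline_of('scene','dish')
for r in m[:1]:
    a=np.argwhere(r['mask']); print(r['p'],a.min(0),a.max(0),a.mean(0))
w=cam('wrist','w0.png'); print(np.array(w['hand_eye']).round(4),w['fx'],w['cx'],w['cy'])
# zoom teeth px -> polar
o=atz(c,[144,239.4],.052)
for zx,zy in [(180,285),(206,303),(247,325),(292,330)]:
    p=atz(c,[90+zy/3.3,150+zx/3.3],.05)-o; print(np.hypot(p[0],p[1]),np.degrees(np.arctan2(p[1],-p[0])))
E
```

```text
disc [0.64741898 0.19398411 0.052     ] fullpivot0 [0.6490817  0.20207475 0.        ]
dishrim [0.48810767 0.13587369 0.0745    ]
dishrim [0.4863964  0.13443644 0.085     ]
[(0.72, [206.3, 258.0], np.int64(612))]
(205.7142791748047, 256.4285583496094) 14.232156753540039
guide_arm 0.91 [151.8, 246.2]
0.65 [187 262] [207 286] [195.66480447 274.4301676 ]
[[ 5.000e-04 -9.474e-01 -3.200e-01  8.280e-02]
 [ 1.000e+00  6.000e-04  0.000e+00 -2.000e-04]
 [ 2.000e-04 -3.200e-01  9.474e-01  3.110e-02]
 [ 0.000e+00  0.000e+00  0.000e+00  1.000e+00]] 293.0109617729521 319.7088218888074 200.5365095786019
0.11770505887483801 43.73922792327629
0.11570648966957164 31.82778938460011
0.11798874966644109 14.422790413008153
0.117257117095273 -2.1045296671689138
```

View pics/w0.png

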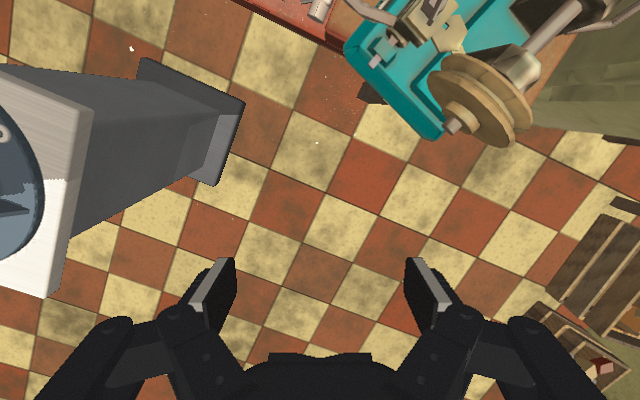

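Request:
{"fn": "step_arm", "kwargs": {"targets": [31, -26.5, 0, 0, 0, 0, 0, 31, -26.5, 0, 0, 0, 0, 0, 31, -26.5, 0, 0, 0, 0, 0, 31, -26.5, 0, 0, 0, 0, 0, 31, -26.5, 0, 0, 0, 0, 0, 31, -26.5, 0, 0, 0, 0, 0, 31, -26.5, 0, 0, 0, 0, 0, 31, -26.5, 0, 0, 0, 0, 0, 31, -26.5, 0, 0, 0, 0, 0, 31, -26.5, 0, 0, 0, 0, 0, 31, -26.5, 0, 0, 0, 0, 0, 31, -26.5, 0, 0, 0, 0, 0]}}

```text
time: 1.7
eef_pos: [0.4153, -0.0076, 0.4045]
tcp_rot: [3.138, -0.003, 0.407]
contact_force: [1.1, -1.0, -0.3]
gripper_width: -0.0
```

Request:
{"fn": "step_arm", "kwargs": {"targets": [31, -26, 0, 0, 0, 0, 0, 31, -26, 0, 0, 0, 0, 0, 31, -26, 0, 0, 0, 0, 0, 28, -24, 0, 0, 0, 0, 0, 0, 0, 0, 0, 0, 6, 0, 0, 0, 0, 0, 0, 6, 0, 0, 0, 0, 0, 0, 6, 0, 0, 0, 0, 0, 0, 5, 0, 0, 0, 0, 0, 0, 0, 0]}}

```text
time: 2.45
eef_pos: [0.5039, 0.068, 0.4029]
tcp_rot: [-3.081, 0.001, 0.118]
contact_force: [-0.0, 0.3, 0.6]
gripper_width: 0.0001
```

```bash
cat >> h.py <<'E'
def wcam(save=None):
    s=bot.sense(); c=cam('wrist',save)
    from scipy.spatial.transform import Rotation as Ro
    T=np.eye(4); T[:3,:3]=Ro.from_euler('xyz',s['tcp_rot']).as_matrix(); T[:3,3]=s['eef_pos']
    W=np.linalg.inv(T@np.array(c['hand_eye'])); c['rvec']=cv2.Rodrigues(W[:3,:3])[0]; c['tvec']=W[:3,3]
    return c,s
E
python3 - <<'E'
from h import *
c,s=wcam('w1.png'); print(s['time'],s['eef_pos'],s['tcp_rot'],s['contact_force'])
for l,z in [('pivot',0),('dish',.067),('left_bolt',.056)]:
    for r in bot.tip_of('wrist',l)[:2]: print(l,r['p'],r['point'],atz(c,r['point'],z).round(4))
for r in bot.outline_of('wrist','dish')[:1]:
    a=np.argwhere(r['mask']).astype(np.float32); print(r['p'],cv2.minEnclosingCircle(a))
E
```

```text
2.45 [0.50394171 0.06799244 0.40287209] [-3.08089525e+00  1.02628827e-03  1.18151363e-01] [-0.03336939  0.26043907  0.59498379]
pivot 0.36 [204.0, 415.8] [ 0.4705 -0.0388  0.    ]
dish 0.91 [182.9, 276.8] [0.4944 0.1348 0.067 ]
left_bolt 0.56 [41.6, 132.1] [0.6164 0.2905 0.056 ]
0.95 ((180.80612182617188, 273.948974609375), 36.31391525268555)
```

View pics/w1.png

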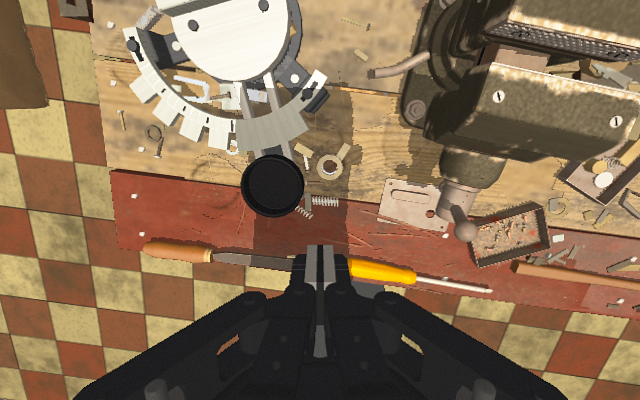

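The wrist picture shows the arc with its notches at the upper left, the dish rim at about (row 183, col 273), and the arm right of all the notches. I'll zoom in to measure them.

```bash
python3 - <<'E'
from h import *
i=cv2.imread('pics/w1.png')[0:225,90:350]; cv2.imwrite('pics/w1z.png',cv2.resize(i,None,fx=2.6,fy=2.6,interpolation=cv2.INTER_CUBIC)[:590])
E
```

```text
(no output)
```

View pics/w1z.png

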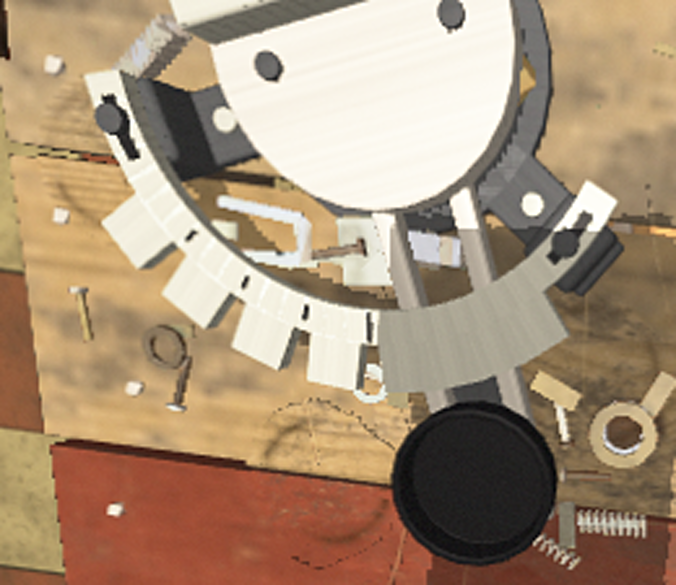

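```bash
python3 - <<'E'
from h import *
from scipy.optimize import least_squares
T=__import__('scipy.spatial.transform',fromlist=['Rotation']).Rotation
c=bot.read_camera('wrist')
s=dict(eef_pos=[0.50394171,0.06799244,0.40287209],tcp_rot=[-3.08089525e+00,1.02628827e-03,1.18151363e-01])
M=np.eye(4);M[:3,:3]=T.from_euler('xyz',s['tcp_rot']).as_matrix();M[:3,3]=s['eef_pos']
W=np.linalg.inv(M@np.array(c['hand_eye']));c['rvec']=cv2.Rodrigues(W[:3,:3])[0];c['tvec']=W[:3,3]
P=lambda x,y,z:atz(c,[y/2.6,90+x/2.6],z)[:2]
def fit(pts,z,r=None):
    q=np.array([P(x,y,z) for x,y in pts])
    f=lambda v:np.hypot(*(q-v[:2]).T)-(v[2] if r is None else r)
    R=least_squares(f,[.64,.2,.1] if r is None else [.64,.2]); return R.x,np.abs(R.fun).max()
disc=[(516,60),(505,110),(470,165),(420,200),(370,209),(310,190),(260,145),(228,90),(214,45)]
print('disc',fit(disc,.052),fit(disc,.052,.058))
outer=[(104,222),(163,292),(232,346),(308,384),(385,394),(440,388),(500,370),(568,335)]
print('outer',fit(outer,.05),fit(outer,.05,.13))
o=fit(outer,.05,.13)[0]
for n,t in [('n0',(371,328)),('n1',(306,312)),('n2',(245,282)),('n3',(190,236)),('lb',(112,117)),('rb',(566,243))]:
    p=P(*t,.05 if n[0]=='n' else .056)-o; print(n,np.hypot(*p),np.degrees(np.arctan2(p[1],-p[0])))
for z in (.0745,.085):
    q=P(475,483,z); p=q-o; print('dish',z,q,np.hypot(*p),np.degrees(np.arctan2(p[1],-p[0])), 'r',np.hypot(*(P(557,483,z)-P(393,483,z)))/2)
E
```

```text
disc (array([0.64997713, 0.19442633, 0.05668381]), np.float64(0.0006786320200403775)) (array([0.6516999 , 0.19451275]), np.float64(0.0010960360522879464))
outer (array([0.64540968, 0.19622933, 0.12614749]), np.float64(0.001365488750653704)) (array([0.6498157 , 0.19574626]), np.float64(0.001938503537298103))
n0 0.10335446038355288 -2.9591545559464403
n1 0.10256804497790521 12.486559624659629
n2 0.10295877625994396 27.569088040723983
n3 0.10320422479317248 42.54687325253487
lb 0.10089255668548391 68.86899737002503
rb 0.1032939754954825 -54.15400209650065
dish 0.0745 [0.49293988 0.13764121] 0.16729081782046112 -20.324065043387495 r 0.03399384233715666
dish 0.085 [0.49621796 0.13560591] 0.16495189628624193 -21.382552563938127 r 0.032793021445501135
```

```bash
python3 - <<'E'
from h import *
s=bot.sense(); print(s['time'],s['eef_pos'],s['tcp_rot'],s['contact_force'],s['q'],s['qd'])
E
```

```text
2.75 [0.50334559 0.07148054 0.40313837] [-3.08133755e+00  3.53793569e-04  1.25267737e-01] [-0.10795933 -0.32420476  0.02402488] [ 0.12422356  0.23071868 -0.01638107  1.32411336  0.0602547   3.14054658] [ 0.00181249 -0.0018189  -0.00189152 -0.00098564  0.00091207  0.00071151]
```

Joint 6 is at its limit, which is why the tool tilted. I'll turn the yaw the other way, to about 0.8, and take out the roll error while I come lower.

Request:
{"fn": "step_arm", "kwargs": {"targets": [0, 0, 10, -3.4, 0, -3, 0, 0, 0, 12, 0, 0, -6.5, 0, 0, 0, 12, 0, 0, -6.5, 0, 0, 0, 12, 0, 0, -6.5, 0, 0, 0, 12, 0, 0, -6.5, 0, 0, 0, 12, 0, 0, -6.5, 0, 0, 0, 12, 0, 0, -3, 0, 0, 0, 0, 0, 0, 0, 0]}}

```text
time: 3.42
eef_pos: [0.5026, 0.0781, 0.3192]
tcp_rot: [3.136, -0.002, 0.842]
contact_force: [-0.2, -1.1, -1.3]
gripper_width: -0.0002
```

Request:
{"fn": "step_arm", "kwargs": {"targets": [14, -18, 0, 0, 0, 0, 0, 14, -18, 0, 0, 0, 0, 0, 8, -11, 0, 0, 0, 0, 0, 0, 0, 0, 0, 0, 0, 0]}}

```text
time: 3.75
eef_pos: [0.4908, 0.1397, 0.3206]
tcp_rot: [3.136, -0.002, 0.835]
contact_force: [0.7, -0.6, 0.1]
gripper_width: 0.0001
```

```bash
python3 - <<'E'
from h import *
c,s=wcam('w2.png'); print(s['time'],s['eef_pos'],s['tcp_rot'],s['contact_force'])
for r in bot.outline_of('wrist','dish')[:1]:
    a=np.argwhere(r['mask']).astype(np.float32); e=cv2.minEnclosingCircle(a);print(r['p'],e, atz(c,e[0],.0745))
E
```

```text
3.75 [0.49075628 0.13968964 0.3205876 ] [ 3.13586838e+00 -2.38990741e-03  8.35107064e-01] [ 0.65124525 -0.58509785  0.08991058]
0.62 ((204.05633544921875, 316.5695495605469), 48.19856262207031) [0.4953015  0.14627234 0.0745    ]
```

View pics/w2.png

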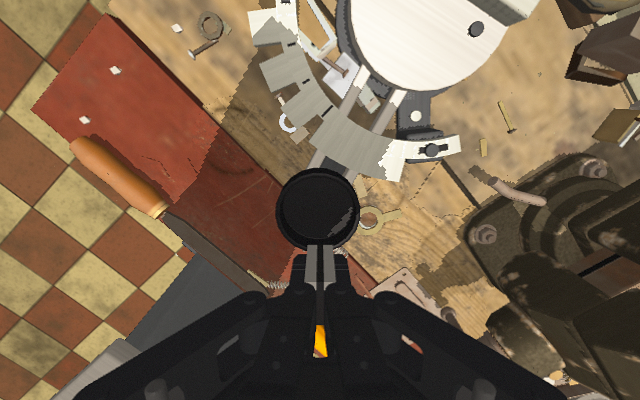

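The fingers are right above the dish, whose rim is centred at about (209, 318). I'll lower into it now.

Request:
{"fn": "step_arm", "kwargs": {"targets": [0, 0, 20, 0, 0, 0, 0, 0, 0, 20, 0, 0, 0, 0, 0, 0, 20, 0, 0, 0, 0, 0, 0, 18, 0, 0, 0, 0, 0, 0, 0, 0, 0, 0, 0]}}

```text
time: 4.27
eef_pos: [0.4936, 0.1354, 0.2431]
tcp_rot: [3.131, -0.007, 0.83]
contact_force: [-0.8, -0.3, -0.7]
gripper_width: -0.0
```

```bash
python3 - <<'E'
from h import *
c,s=wcam('w3.png'); print(s['time'],s['eef_pos'],s['tcp_rot'],s['contact_force'])
E
```

```text
4.2667 [0.4935741  0.13539982 0.24308481] [ 3.13092234 -0.00663161  0.82955949] [-0.80252755 -0.30480824 -0.68569418]
```

View pics/w3.png

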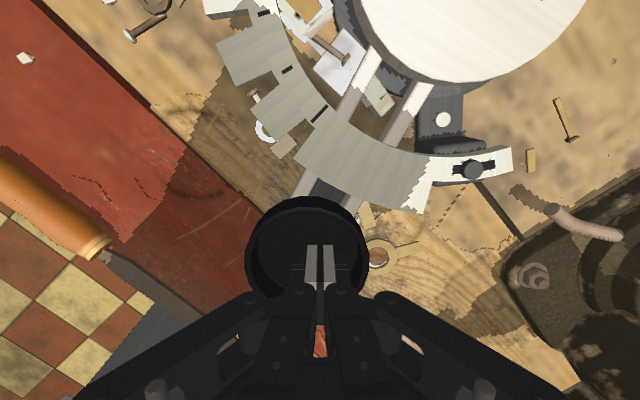

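Request:
{"fn": "step_arm", "kwargs": {"targets": [0, -1, 6, 0, 0, 0, 0, 0, -1, 5, 0, 0, 0, 0, 0, 0, 4, 0, 0, 0, 0, 0, 0, 0, 0, 0, 0, 0]}}

```text
time: 4.65
eef_pos: [0.4941, 0.1362, 0.2321]
tcp_rot: [3.128, -0.011, 0.827]
contact_force: [0.0, 0.2, 0.6]
gripper_width: 0.0001
```

Request:
{"fn": "step_arm", "kwargs": {"targets": [0, 0, 4, 0, 0, 0, 0, 0, 0, 3, 0, 0, 0, 0, 0, 0, 0, 0, 0, 0, 0]}}

```text
time: 4.9
eef_pos: [0.4947, 0.1363, 0.2261]
tcp_rot: [3.127, -0.013, 0.827]
contact_force: [-3.4, -2.6, 7.9]
gripper_width: -0.0002
```

Force 7.9 N at 13.9 mm of travel, which agrees with the spring, so the catch is free. Next I'll swing left along the arc, keeping the catch pressed.

Request:
{"fn": "step_arm", "kwargs": {"targets": [2, -4, 0.3, 0.8, -0.7, 0, 0, 3.2, -5.4, 0.3, 0, 0, 0, 0, 3.2, -5.4, 0.3, 0, 0, 0, 0, 3.2, -5.4, 0.3, 0, 0, 0, 0, 3.2, -5.4, 0.3, 0, 0, 0, 0]}}

```text
time: 5.32
eef_pos: [0.4878, 0.165, 0.2275]
tcp_rot: [3.136, -0.006, 0.825]
contact_force: [-0.1, -0.4, 7.6]
gripper_width: -0.0
```

Request:
{"fn": "step_arm", "kwargs": {"targets": [0, 0, 2, 0, 0, 0, 0, 0, 0, 0.7, 0, 0, 0, 0, 3.2, -5.4, 0.7, 0, 0, 0, 0, 3.2, -5.4, 0.7, 0, 0, 0, 0, 3.2, -5.4, 0.7, 0, 0, 0, 0, 3.2, -5.4, 0.7, 0, 0, 0, 0, 3.2, -5.4, 0.7, 0, 0, 0, 0]}}

```text
time: 5.9
eef_pos: [0.4816, 0.1975, 0.2259]
tcp_rot: [3.129, -0.016, 0.825]
contact_force: [2.9, -0.7, 8.6]
gripper_width: 0.0
```

```bash
python3 - <<'E'
from h import *
c,s=wcam('w4.png'); print(s['time'],s['eef_pos'],s['tcp_rot'],s['contact_force'])
E
```

```text
5.9 [0.48161881 0.19749232 0.22592452] [ 3.12899463 -0.01597966  0.82530945] [ 2.89592172 -0.69009243  8.62898847]
```

View pics/w4.png

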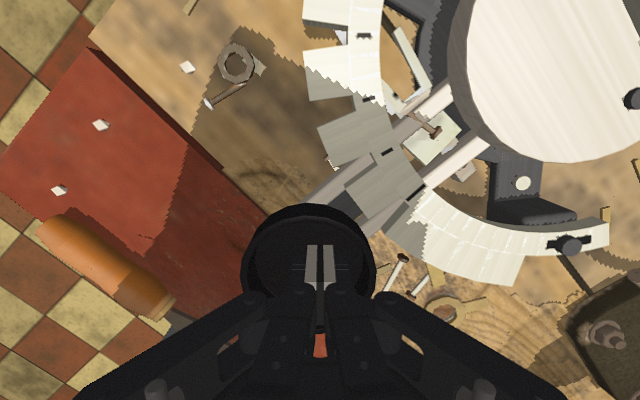

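The arm is following the finger and is now at about straight ahead; the dish spans cols 242-376 around the fingertips. I'll carry on left.

Request:
{"fn": "step_arm", "kwargs": {"targets": [3, -2.5, 0.6, 0.4, -0.5, 0, 0, 4.6, -3.7, 0.6, 0.3, -0.4, 0, 0, 4.6, -3.7, 0.6, 0, 0, 0, 0, 4.6, -3.7, 0.6, 0, 0, 0, 0, 4.6, -3.7, 0.6, 0, 0, 0, 0]}}

```text
time: 6.37
eef_pos: [0.4859, 0.2277, 0.227]
tcp_rot: [3.136, -0.009, 0.825]
contact_force: [0.8, -1.7, 7.8]
gripper_width: 0.0001
```

Request:
{"fn": "step_arm", "kwargs": {"targets": [3, -2, 1.5, 0, -0.3, 0, 0, 4.4, -2.9, 0.8, 0.2, -0.3, 0, 0, 4.4, -2.9, 0.6, 0, 0, 0, 0, 4.4, -2.9, 0.6, 0, 0, 0, 0, 4.4, -2.5, 0.6, 0, 0, 0, 0]}}

```text
time: 6.78
eef_pos: [0.4928, 0.2541, 0.2265]
tcp_rot: [3.135, -0.006, 0.825]
contact_force: [-0.2, -1.4, 8.3]
gripper_width: -0.0001
```

```bash
python3 - <<'E'
from h import *
c,s=wcam('w5.png'); print(s['time'],s['eef_pos'],s['tcp_rot'],s['contact_force'])
E
```

```text
6.7833 [0.49280436 0.25409956 0.22651012] [ 3.13496461 -0.00622088  0.82544245] [-0.17054965 -1.38101151  8.2640953 ]
```

View pics/w5.png

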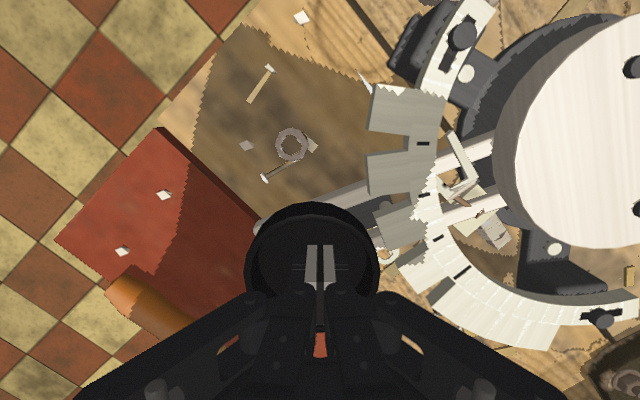

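```bash
cat >> h.py <<'E'
PV=np.array([.650,.1955])
def pol(r,deg,z): a=np.radians(deg); return [PV[0]-r*np.cos(a),PV[1]+r*np.sin(a),z]
def overlay(c,name,box,f,angs=()):
    i=c['pixels'][:,:,::-1].copy(); x0,y0,x1,y1=box
    j=cv2.resize(i[y0:y1,x0:x1],None,fx=f,fy=f,interpolation=cv2.INTER_CUBIC)
    def line(pts,col):
        p=((proj(c,pts)-[x0,y0])*f).astype(np.int32); cv2.polylines(j,[p],False,col,1)
    for a in (-3,12.5,27.5,42.5): line([pol(.1,a,.05),pol(.132,a,.05)],(0,0,255))
    line([pol(.13,a,.05) for a in range(-50,65)],(0,255,0)); line([pol(.058,a,.052) for a in range(-120,120)],(0,255,0))
    for a,z in angs: line([pol(.06,a,z),pol(.17,a,z)],(255,0,255))
    cv2.imwrite('pics/'+name,j)
E
python3 - <<'E'
from h import *
c,s=wcam()
for r in bot.outline_of('wrist','dish')[:1]: print(r['p'],r['point'])
overlay(c,'w5z.png',(230,0,640,320),1.85,[(18,.03),(20,.03),(22,.03)])
E
```

```text
0.76 [240.7, 313.1]
```

View pics/w5z.png

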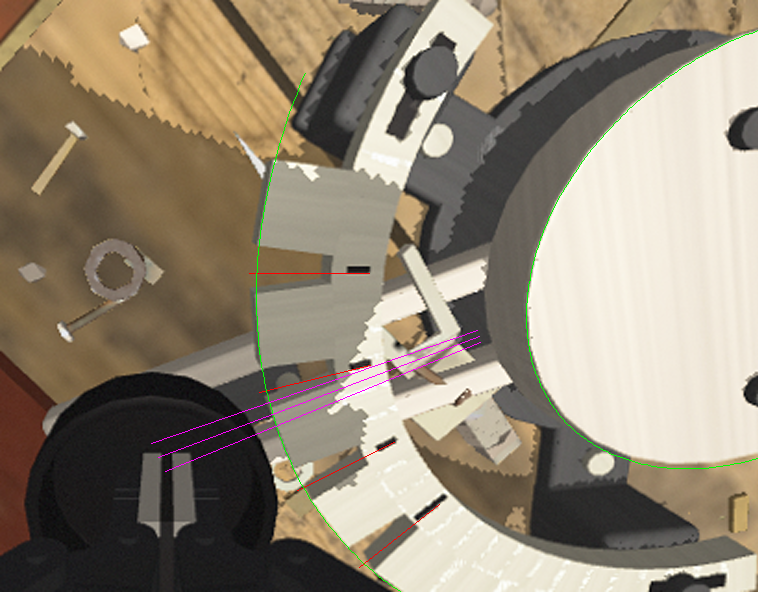

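```bash
python3 - <<'E'
from h import *
c,s=wcam()
for z in (.034,.038,.045,.05):
    p=atz(c,[382/1.85,230+288/1.85],z)[:2]-PV; print(z,np.hypot(*p),np.degrees(np.arctan2(p[1],-p[0])))
for t,z in (((150,490),.072),):
    p=atz(c,[t[1]/1.85,230+t[0]/1.85],z)[:2]-PV; print(z,np.hypot(*p),np.degrees(np.arctan2(p[1],-p[0])))
s=bot.sense();print(s['time'])
overlay(c,'w5zz.png',(340,150,500,270),4.9)
E
```

```text
0.034 0.12132263286208098 24.702897778473943
0.038 0.12182941959285688 25.476655923252597
0.045 0.12276914060640916 26.8148594739838
0.05 0.12348082912427953 27.75789250182757
0.072 0.16731672757323224 23.958527719487996
6.9833
```

View pics/w5zz.png

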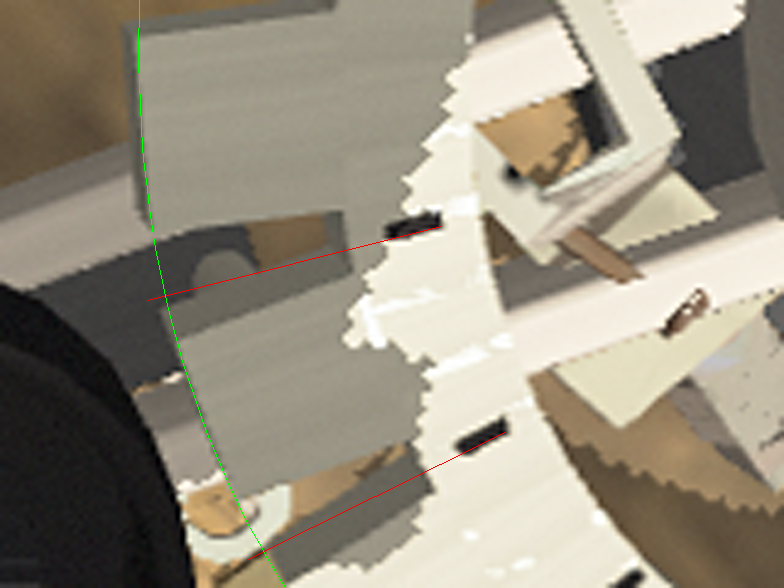

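```bash
python3 - <<'E'
from h import *
from scipy.spatial.transform import Rotation as Ro
c,s=wcam()
R=Ro.from_euler('xyz',s['tcp_rot']).as_matrix(); tip=s['eef_pos']+R@[0,0,.173]; print(s['time'],s['eef_pos'],tip,proj(c,[tip]))
p=atz(c,[208,385.7],.037)[:2]-PV; print('pin',np.hypot(*p),np.degrees(np.arctan2(p[1],-p[0])))
# rim ellipse fit: project for candidate angles
for a in (21,22,23,24,25,26):
    ctr=np.array(pol(.17,a,.0715)); 
    ps=proj(c,[ctr+[.034*np.cos(t),.034*np.sin(t),0] for t in np.linspace(0,6.28,60)]); print(a,ps.min(0),ps.max(0))
p=atz(c,[143/1,423],.05)[:2]-PV
g=c['pixels'][:,:,::-1].copy()
for a,col in ((22,(0,0,255)),(24,(0,255,0)),(26,(255,0,0))):
    ctr=np.array(pol(.17,a,.0715)); ps=proj(c,[ctr+[.034*np.cos(t),.034*np.sin(t),0] for t in np.linspace(0,6.28,60)])
    cv2.polylines(g,[ps.astype(np.int32)],True,col,1)
cv2.circle(g,tuple(proj(c,[tip])[0].astype(int)),3,(0,255,255),-1)
cv2.imwrite('pics/w5d.png',cv2.resize(g[170:370,200:440],None,fx=3,fy=3))
E
```

```text
6.9833 [0.49286129 0.25417067 0.22660541] [0.49446892 0.25428946 0.05361292] [[319.65373731 260.78227752]]
pin 0.1218992401835333 24.782114542150797
21 [242.61519578 215.83006823] [381.38987093 336.24699454]
22 [239.93999648 210.12700875] [379.55452241 331.98904483]
23 [237.3288178  204.30986503] [377.80007562 327.65523607]
24 [234.7833112  198.37726212] [376.12832798 323.24511035]
25 [232.3051747  192.32780972] [374.54112435 318.75821993]
26 [229.89615375 186.16010291] [373.04035778 314.19412845]
```

View pics/w5d.png

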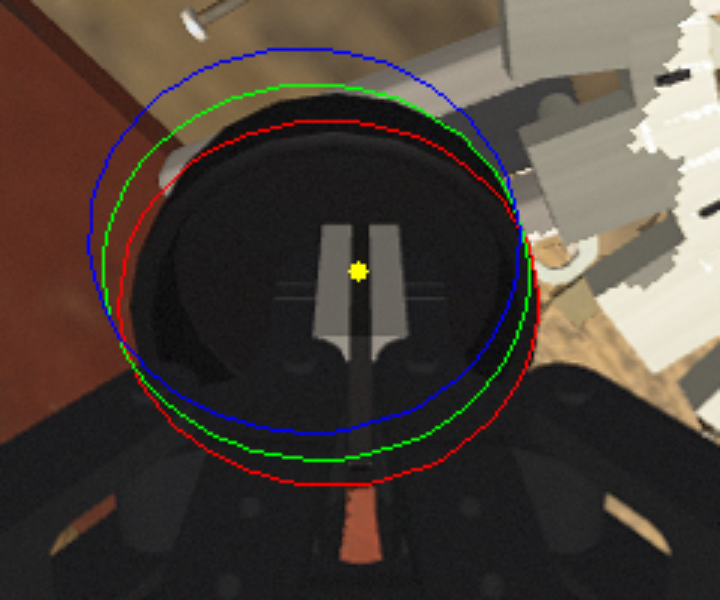

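The arm is at about 24°, with the pin partly under the tooth just short of the 27.5° notch (third ring tick, and its pin shows in the gap). I'll let the catch up under the arc, then nudge the rim with the fingertips.

Request:
{"fn": "step_arm", "kwargs": {"targets": [0, 0, -4, 0, 0, 0, 0, 0, 0, -5, 0, 0, 0, 0, 0, 0, -5, 0, 0, 0, 0, 0, 0, -3, 0, 0, 0, 0, 0, 0, 0, 0, 0, 0, 0]}}

```text
time: 7.45
eef_pos: [0.4931, 0.2545, 0.2456]
tcp_rot: [3.134, -0.009, 0.826]
contact_force: [-0.1, 0.1, -0.2]
gripper_width: 0.0002
```

```bash
python3 - <<'E'
from h import *
c,s=wcam('w6.png'); print(s['time'],s['eef_pos'],s['tcp_rot'],s['contact_force'])
E
```

```text
7.45 [0.49311954 0.25450166 0.24557354] [ 3.13447678 -0.00870091  0.82605546] [-0.08651023  0.09968661 -0.20911734]
```

View pics/w6.png

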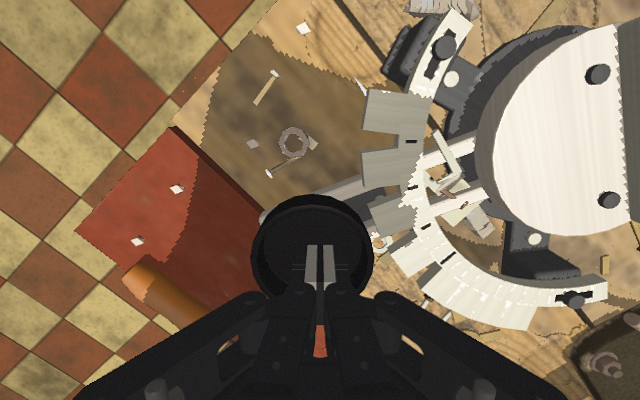

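Request:
{"fn": "step_arm", "kwargs": {"targets": [0, 0, 4, 0, -0.4, 0, 0, 3, -1, 0.5, 0, 0, 0, 0, 3, -1, 0, 0, 0, 0, 0, 3, -1, 0, 0, 0, 0, 0, 0, 0, 0, 0, 0, 0, 0]}}

```text
time: 7.92
eef_pos: [0.4972, 0.2638, 0.2393]
tcp_rot: [3.135, 0.001, 0.826]
contact_force: [0.7, 0.4, 0.2]
gripper_width: -0.0002
```

Request:
{"fn": "step_arm", "kwargs": {"targets": [1.5, -0.5, -2.5, 0, 0, 0, 0, 1.5, -0.5, 0, 0, 0, 0, 0, 1.5, -0.5, 0, 0, 0, 0, 0, 1, -0.3, 0, 0, 0, 0, 0]}}

```text
time: 8.25
eef_pos: [0.4998, 0.2698, 0.2418]
tcp_rot: [3.135, 0.001, 0.826]
contact_force: [0.8, -0.1, 0.4]
gripper_width: 0.0004
```

```bash
python3 - <<'E'
from h import *
c,s=wcam('w7.png'); print(s['time'],s['eef_pos'],s['tcp_rot'],s['contact_force'])
overlay(c,'w7z.png',(220,50,560,320),2.2)
E
```

```text
8.25 [0.49975234 0.26980842 0.24177614] [3.13511266e+00 9.95083326e-04 8.26111997e-01] [ 0.75535394 -0.061225    0.398681  ]
```

View pics/w7z.png

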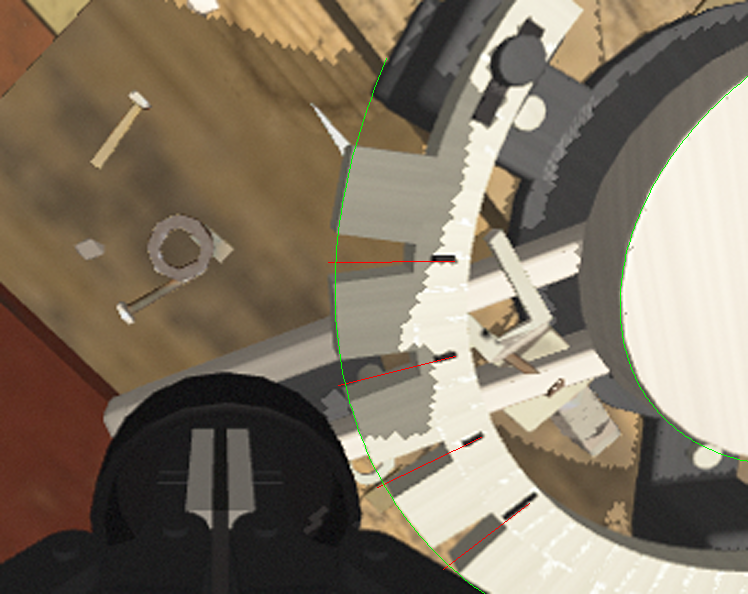

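Request:
{"fn": "step_arm", "kwargs": {"targets": [1.5, -0.5, 0, 0, 0, 0, 0, 1.5, -0.5, 0, 0, 0, 0, 0, 1.5, -0.5, 0, 0, 0, 0, 0]}}

```text
time: 8.55
eef_pos: [0.5017, 0.2742, 0.2417]
tcp_rot: [3.135, 0.002, 0.826]
contact_force: [-0.7, -3.1, 1.7]
gripper_width: 0.0002
```

Request:
{"fn": "step_arm", "kwargs": {"targets": [1.5, -0.5, 0, 0, 0, 0, 0, 1.5, -0.5, 0, 0, 0, 0, 0]}}

```text
time: 8.72
eef_pos: [0.503, 0.2769, 0.2415]
tcp_rot: [3.134, 0.003, 0.825]
contact_force: [-0.3, -2.2, 0.4]
gripper_width: 0.0001
```

Request:
{"fn": "step_arm", "kwargs": {"targets": [1.5, -0.5, 0, 0, 0, 0, 0, 1.5, -0.5, 0, 0, 0, 0, 0]}}

```text
time: 8.88
eef_pos: [0.5044, 0.2798, 0.2414]
tcp_rot: [3.134, 0.004, 0.825]
contact_force: [-0.1, -4.0, 0.7]
gripper_width: -0.0
```

Request:
{"fn": "step_arm", "kwargs": {"targets": [1.3, -0.4, 0, 0, 0, 0, 0, 1.3, -0.4, 0, 0, 0, 0, 0]}}

```text
time: 9.05
eef_pos: [0.5057, 0.2825, 0.2413]
tcp_rot: [3.134, 0.004, 0.825]
contact_force: [-0.7, -3.7, 0.8]
gripper_width: 0.0002
```

```bash
python3 - <<'E'
from h import *
c,s=wcam('w8.png'); print(s['time'],s['eef_pos'],s['tcp_rot'],s['contact_force'])
overlay(c,'w8z.png',(220,50,560,320),2.2)
E
```

```text
9.05 [0.50565983 0.28246718 0.24128286] [3.13386554 0.00396107 0.82512666] [-0.72577885 -3.69153185  0.82310468]
```

View pics/w8z.png

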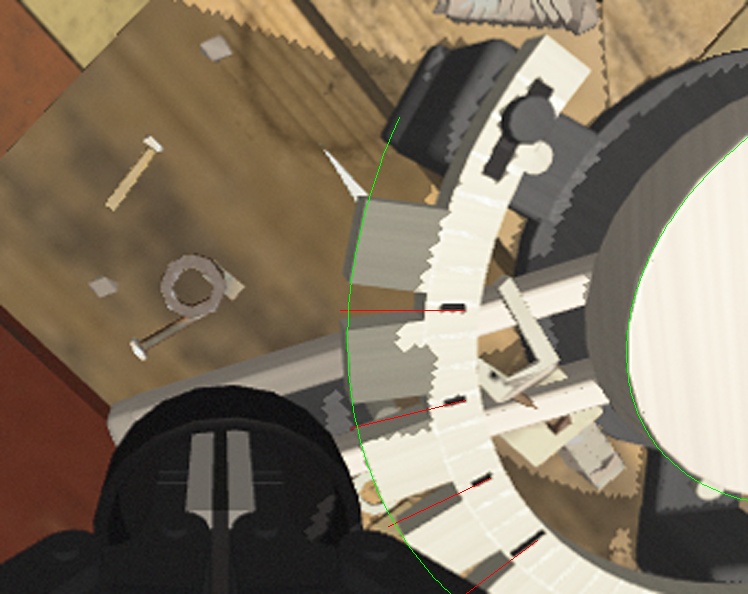

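The pin is coming into view at (388, 412) in the zoom, nearly central in the target notch. I'll keep nudging.

Request:
{"fn": "step_arm", "kwargs": {"targets": [1.2, -0.3, 0, 0, 0, 0, 0, 1.2, -0.3, 0, 0, 0, 0, 0]}}

```text
time: 9.27
eef_pos: [0.507, 0.2849, 0.2413]
tcp_rot: [3.134, 0.004, 0.825]
contact_force: [-1.5, -3.1, 0.5]
gripper_width: 0.0003
```

Request:
{"fn": "step_arm", "kwargs": {"targets": [1.2, -0.3, 0, 0, 0, 0, 0, 1.2, -0.3, 0, 0, 0, 0, 0]}}

```text
time: 9.43
eef_pos: [0.5083, 0.2874, 0.2413]
tcp_rot: [3.134, 0.004, 0.825]
contact_force: [-0.8, -3.4, 2.4]
gripper_width: -0.0002
```

```bash
python3 - <<'E'
from h import *
c,s=wcam('w9.png'); print(s['time'],s['eef_pos'],s['tcp_rot'],s['contact_force'])
overlay(c,'w9z.png',(220,50,560,320),2.2)
E
```

```text
9.4333 [0.50826224 0.28736251 0.24131662] [3.13403708 0.00378694 0.82516829] [-0.80745899 -3.39202935  2.38105129]
```

View pics/w9z.png

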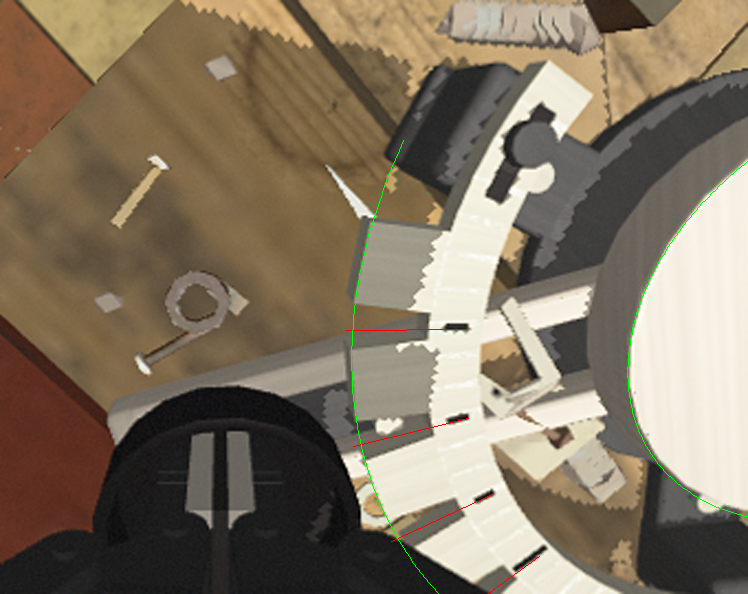

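```bash
python3 - <<'E'
from h import *
c,s=wcam()
for z in (.040,.0505):
    p=atz(c,[50+424/2.2,220+388/2.2],z)[:2]-PV; print(z,np.hypot(*p),np.degrees(np.arctan2(p[1],-p[0])))
    p=atz(c,[50+410/2.2,220+388/2.2],z)[:2]-PV
print(s['contact_force'])
overlay(c,'w9zz.png',(350,190,470,280),6.5)
E
```

```text
0.04 0.12008213352715007 26.941587455198988
0.0505 0.12178381847106574 29.774113459876787
[-1.32634581 -0.26616308  0.67887543]
```

View pics/w9zz.png

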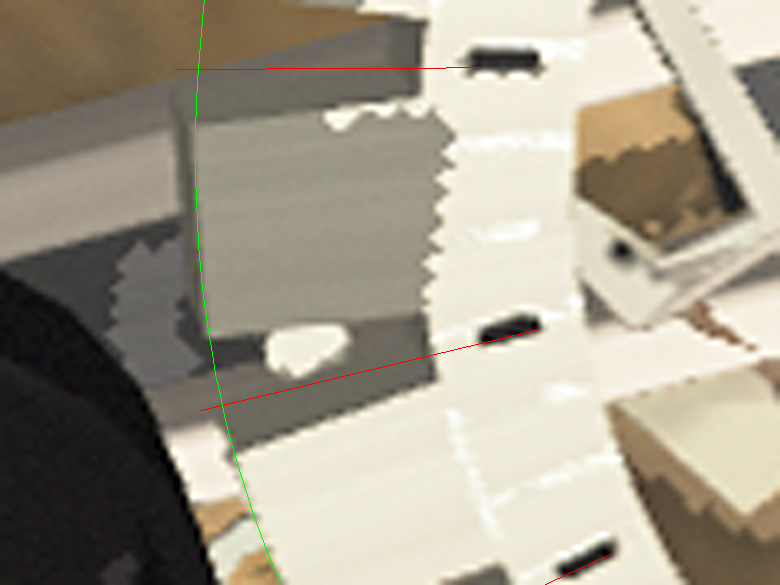

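Request:
{"fn": "step_arm", "kwargs": {"targets": [1.2, -0.3, 0, 0, 0, 0, 0, 1.2, -0.3, 0, 0, 0, 0, 0]}}

```text
time: 9.7
eef_pos: [0.5096, 0.29, 0.2414]
tcp_rot: [3.134, 0.003, 0.826]
contact_force: [0.5, -0.8, -0.7]
gripper_width: 0.0003
```

Request:
{"fn": "step_arm", "kwargs": {"targets": [1.2, -0.3, 0, 0, 0, 0, 0, 1.2, -0.3, 0, 0, 0, 0, 0]}}

```text
time: 9.87
eef_pos: [0.5109, 0.2921, 0.2413]
tcp_rot: [3.134, 0.003, 0.825]
contact_force: [-3.4, -10.8, 3.3]
gripper_width: -0.0003
```

```bash
python3 - <<'E'
from h import *
c,s=wcam('w10.png'); print(s['time'],s['eef_pos'],s['tcp_rot'],s['contact_force'])
overlay(c,'w10z.png',(220,50,560,320),2.2)
E
```

```text
9.8667 [0.51085567 0.29211681 0.24129098] [3.13404352 0.00349859 0.82532539] [ -3.40398786 -10.78978099   3.27272438]
```

View pics/w10z.png

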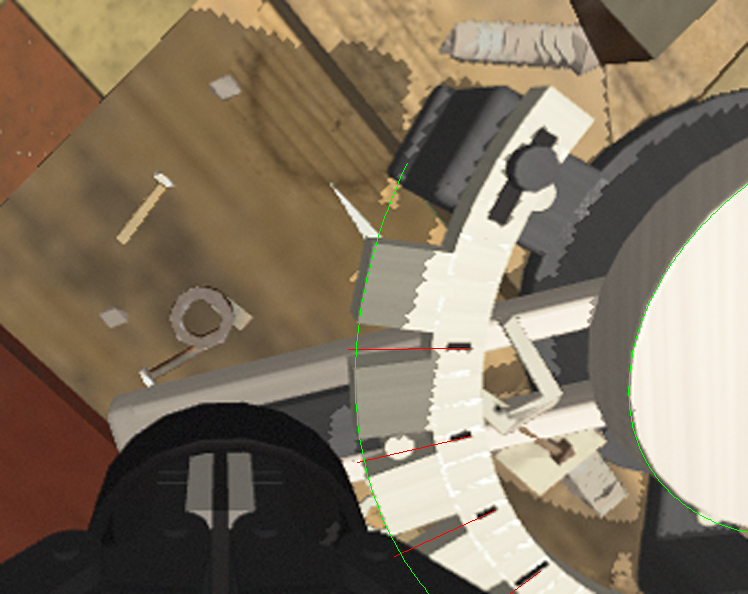

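The lateral force jumped to about 11 N and the pin now shows whole and round in the notch, so it has sprung in. I'll back off the rim and lift out.

Request:
{"fn": "step_arm", "kwargs": {"targets": [-4, 1.2, 0, 0, 0, 0, 0, -6, 2, -0.5, 0, 0, 0, 0, -6, 2, -3, 0, 0, 0, 0, 0, 0, -15, 0, 0, 0, 0, 0, 0, -20, 0, 0, 0, 0, 0, 0, -25, 0, 0, 0, 0, 0, 0, -25, 0, 0, 0, 0, 0, 0, 0, 0, 0, 0, 0]}}

```text
time: 10.58
eef_pos: [0.5012, 0.274, 0.3333]
tcp_rot: [3.136, 0.005, 0.825]
contact_force: [1.5, -0.6, 0.6]
gripper_width: 0.0002
```

```bash
python3 - <<'E'
from h import *
c,s=wcam('w11.png'); print(s['time'],s['eef_pos'],s['tcp_rot'],s['contact_force'])
overlay(c,'w11z.png',(200,20,560,290),2.2)
for r in bot.outline_of('wrist','dish')[:1]:
    e=cv2.minEnclosingCircle(np.argwhere(r['mask']).astype(np.float32)); print(r['p'],e)
    for z in (.0745,.085):
        p=atz(c,e[0],z)[:2]-PV; a=atz(c,[e[0][0],e[0][1]-e[1]],z);b=atz(c,[e[0][0],e[0][1]+e[1]],z)
        print(z,np.hypot(*p),np.degrees(np.arctan2(p[1],-p[0])),'r',np.linalg.norm(a-b)/2)
E
```

```text
10.5833 [0.50124458 0.27399954 0.33333558] [3.13633804 0.00544479 0.82517399] [ 1.53653839 -0.63601136  0.59798702]
0.8 ((202.5, 325.5), 53.967681884765625)
0.0745 0.16158620315479963 28.23127955975458 r 0.04436138315489884
0.085 0.16096650479875418 29.526237709244516 r 0.04231202685550844
```

View pics/w11z.png

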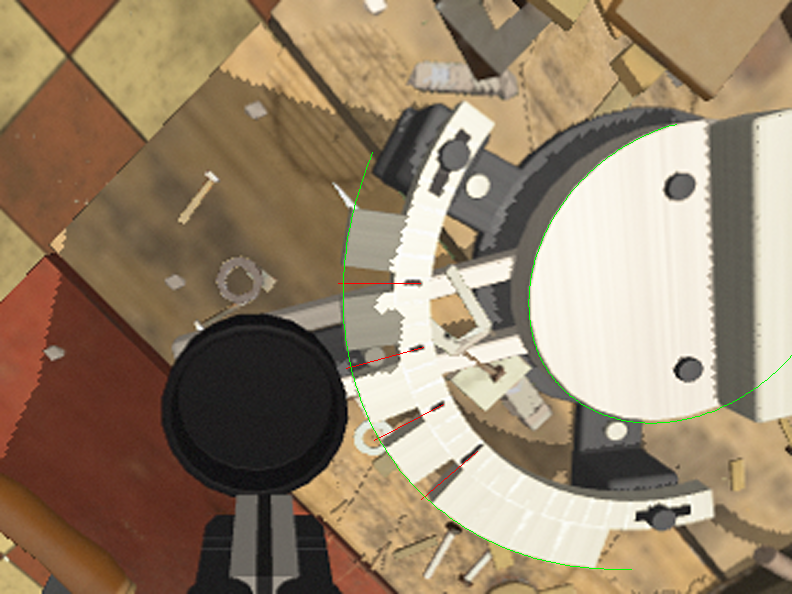

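```bash
python3 - <<'E'
from h import *
c,s=wcam()
X=lambda x:200+x/2.2; Y=lambda y:20+y/2.2
for z in (.0745,.085):
    a=atz(c,[Y(405),X(162)],z);b=atz(c,[Y(405),X(347)],z); p=atz(c,[Y(405),X(254.5)],z)[:2]-PV
    q=atz(c,[Y(357),X(376)],.040 if z<.08 else .0505)[:2]-PV
    print(z,'r',np.linalg.norm(a-b)/2,'dish',np.hypot(*p),np.degrees(np.arctan2(p[1],-p[0])),'pin',np.hypot(*q),np.degrees(np.arctan2(q[1],-q[0])))
overlay(c,'w11zz.png',(330,140,420,220),7)
c2=cam('scene','s1.png'); i=cv2.imread('pics/s1.png')[140:260,220:360]; cv2.imwrite('pics/s1z.png',cv2.resize(i,None,fx=5,fy=5,interpolation=cv2.INTER_CUBIC))
for r in bot.outline_of('scene','dish')[:1]:
    a=np.argwhere(r['mask']); print(r['p'],a.min(0),a.max(0))
for top in (.0745,.085):
    P=[];d=np.array(pol(.17,28,0))
    for t in np.linspace(0,6.28,50):
        for z in (top,top-.018): P.append(d+[.034*np.cos(t),.034*np.sin(t),z])
    p=proj(c2,P); print(top,p.min(0),p.max(0))
E
```

```text
0.0745 r 0.03406193144642613 dish 0.17016781749099785 28.480398506435247 pin 0.11956016085744867 26.597720312178097
0.085 r 0.032460578472294825 dish 0.16916293156873954 29.715952346874534 pin 0.12065615700739883 28.191491409516647
0.69 [173 234] [193 260]
0.0745 [232.71201562 174.55036943] [256.12698282 188.64554045]
0.085 [232.38766469 171.32081911] [255.87040349 185.33878791]
```

View pics/w11zz.png

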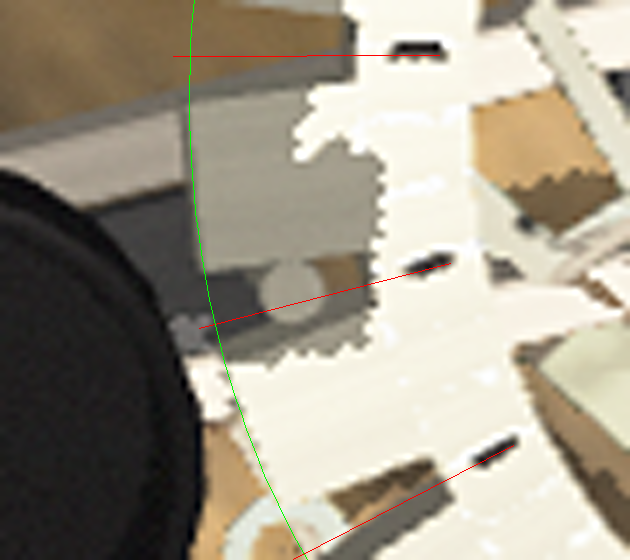

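View pics/s1z.png

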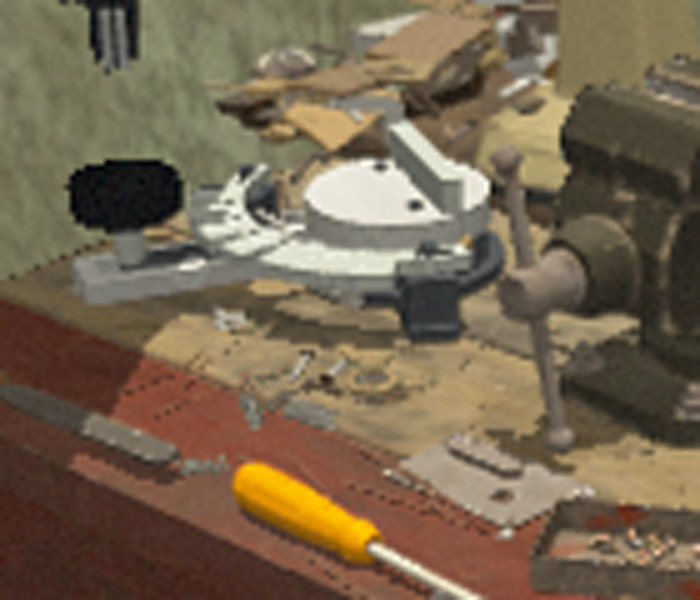

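The evidence on catch height conflicts: the rim width suggests it's still low, while the scene view suggests it's up. I'll check more carefully.

```bash
python3 - <<'E'
from h import *
c2=cam('scene'); 
def ext(img,box):
    x0,y0,x1,y1=box; g=img[y0:y1,x0:x1].max(2)<45
    n,l,st,ce=cv2.connectedComponentsWithStats(g.astype(np.uint8)); k=1+np.argmax(st[1:,4]); return [st[k,0]+x0,st[k,1]+y0,st[k,0]+st[k,2]+x0-1,st[k,1]+st[k,3]+y0-1]
print('s0',ext(cv2.imread('pics/scene0.png'),(255,180,295,210)),'s1',ext(cv2.imread('pics/s1.png'),(228,165,262,195)))
def pred(a,top):
    d=np.array(pol(.17,a,0)); P=[d+[.034*np.cos(t),.034*np.sin(t),z] for t in np.linspace(0,6.28,60) for z in (top,top-.02)]
    p=proj(c2,P); return p.min(0).round(1),p.max(0).round(1)
for a,t in ((-20.5,.0745),(-20.5,.085),(28,.0745),(28,.085)): print(a,t,pred(a,t))
w=cv2.imread('pics/w11.png'); print('w11',ext(w,(250,130,370,243)))
E
```

```text
s0 [np.int32(262), np.int32(187), np.int32(285), np.int32(201)] s1 [np.int32(233), np.int32(172), np.int32(255), np.int32(185)]
-20.5 0.0745 (array([262.1, 186.4]), array([286.8, 202.5]))
-20.5 0.085 (array([261.9, 183. ]), array([286.6, 199. ]))
28 0.0745 (array([232.7, 174.6]), array([256.2, 189.3]))
28 0.085 (array([232.4, 171.3]), array([255.9, 186. ]))
w11 [np.int32(274), np.int32(163), np.int32(357), np.int32(242)]
```

Request:
{"fn": "step_arm", "kwargs": {"targets": [-15, 10, -15, 0, 0, 0, 0, -20, 15, -15, 0, 0, 0, 0, -20, 15, -15, 0, 0, 0, 0, -20, 15, -15, 0, 0, 0, 0, -15, 10, -10, 0, 0, 0, 0, 0, 0, 0, 0, 0, 0, 0, 0, 0, 0, 0, 0, 0, 0]}}

```text
time: 11.47
eef_pos: [0.4857, 0.1602, 0.3952]
tcp_rot: [-3.14, 0.023, 0.828]
contact_force: [0.4, 0.7, -0.6]
gripper_width: -0.0002
```

```bash
python3 - <<'E'
from h import *
c,s=wcam('w12.png'); print(s['time'],s['eef_pos'],s['tcp_rot'],s['contact_force'])
g=c['pixels'][:,:,::-1].copy()
g=cv2.resize(g,None,fx=3,fy=3,interpolation=cv2.INTER_CUBIC)
for top,col in ((.0745,(0,0,255)),(.085,(0,255,0))):
    d=np.array(pol(.17,27.8,top)); p=proj(c,[d+[.034*np.cos(t),.034*np.sin(t),0] for t in np.linspace(0,6.28,60)]); cv2.polylines(g,[(p*3).astype(np.int32)],True,col,1)
cc=proj(c,[d])[0]*3; x,y=cc.astype(int); print(cc/3)
cv2.imwrite('pics/w12z.png',g[max(y-300,0):y+200,max(0,x-200):x+400])
E
```

```text
11.4667 [0.48566376 0.16016779 0.39518883] [-3.14002916  0.02281132  0.82770495] [ 0.35710945  0.73195083 -0.59626835]
[243.4054761   79.50303995]
```

View pics/w12z.png

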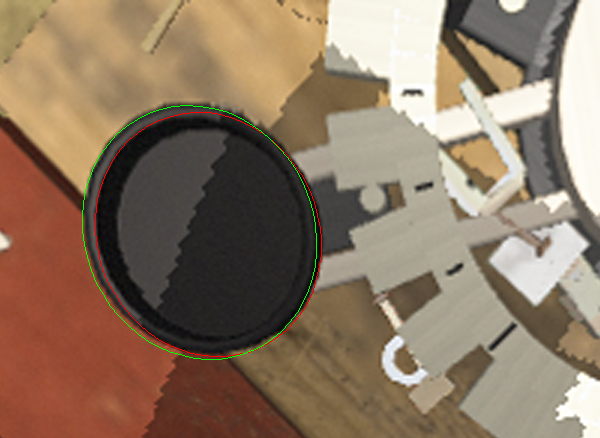

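```bash
python3 - <<'E'
from h import *
c,s=wcam()
overlay(c,'w12zz.png',(280,25,360,105),7)
overlay(c,'w12n.png',(280,25,281,26),1)
g=c['pixels'][40:100,285:355,::-1]; cv2.imwrite('pics/w12p.png',cv2.resize(g,None,fx=8,fy=8,interpolation=cv2.INTER_NEAREST))
E
```

```text
(no output)
```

View pics/w12p.png

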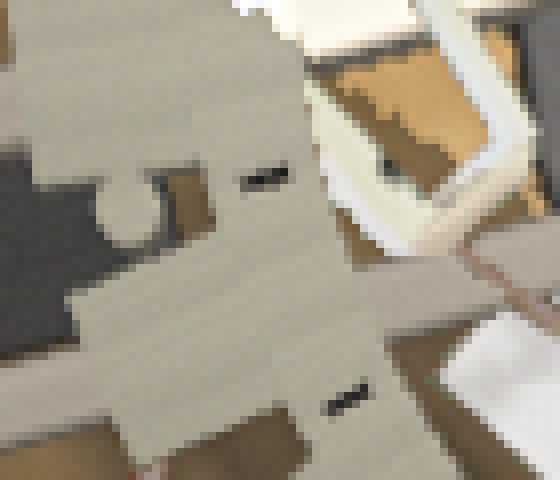

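Both rim-height checks, the scene view (rows 172–185) and this new wrist view, fit the catch fully up at 85 mm. The pin fills the second notch left of the longest mark, flush with the arc. The narrow rim in the earlier frame was dark-threshold and by-eye edge reading. I'm handing it in.

```bash
python3 - <<'E'
from h import *
s=bot.sense(); print(s['time'],s['contact_force'],s['qd']); print(bot.close_job())
E
```

```text
11.5667 [ 1.16922172  0.20531841 -0.5406621 ] [ 0.01482044  0.01055705  0.00034453 -0.00212663  0.0008656   0.00225276]
the job is handed in; nothing more can be done
None
```

The guide arm is set in the thirty-degree notch, the second to the left of the longest mark, with the catch sprung up. I handed the job in at 11.6 s.

**What I did:** I pressed the dish down (about 8 N) and swung the arm left from about -20° to 24°. There I let the catch up under the arc and nudged the rim with 2–4 N until the pin dropped in. The push read about 11 N when the pin met the notch side. I backed off and lifted clear at once.

**Last checks:**
- **Notch and angle:** The pin shows whole and flush in that notch, and the arm stands at about 28°. I measured that notch at about 27.5° before starting, because the arc is clamped off true.
- **Catch height:** The dish rim fits 85 mm (fully up) in both the scene camera and the final wrist view.
- **One that disagreed:** An earlier, closer wrist frame suggested a lower rim (about 75 mm) and pin. I put that down to misreading the dark rim edge, and the later view from another position did not support it.
- **Clear of the guide:** The fingers were well clear and the wrist force was about zero (around 1 N of noise).
- **Tools and parts:** The gripper touched only the dish. I did not re-measure where the tools and parts lie.

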